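Latch the sample canister and take off its quarter-turn cap of unknown hand

TASK

A metal cradle holds two sample canisters with black caps. Swing the latch of the cradle fully home into its catch so that the canister beside it is held down, then take the cap off that same canister: it is a quarter-turn cap and may be of either hand, so find out by trying which way it turns, turn it until it comes free, and only then lift it off. Finish while still holding the cap in the gripper about 10 cm above the canister; leave the canister seated and latched, and leave the other canister, its cap and everything else on the table alone.

Things in the scene. Friction and masses are not known exactly. Their poses are not given: they have to be found in the camera images.
- cradle: fixed aluminium plate 140 (x) x 270 (y) x 10 mm; origin at the centre of its underside on the table. Two square nests, 90 mm inside, walls to 18 mm above the table, are centred at y = +70 mm (latch nest) and y = -70 mm (spare). The catch, a steel bracket 10 x 26 mm reaching 37 mm above the table, stands at x = +60, y = +108 mm
- latch_nest (a point): centre of the floor of the nest that has the latch (10 mm above the table); the canister standing here is the one to open. Axes as the cradle's
- latch_pivot (a point): on the upright pivot axis of the latch, at the underside of its bar (21 mm above the table); cradle axes; it lies at x = -60, y = +110 mm of the cradle
- latch (a joint): angle of the latch about its upright pivot, rad: 0 = fully home in the catch (the bar lies along the cradle's +x, over the edge of the canister's foot), grows as the bar swings out, anticlockwise from above, to 1.45 at most. Light friction (about 0.06 N m), stays where it is left. It is the stop at 0 that ends the closing
- latch_post (a point): on the upright round steel post at the free end of the latch bar, 132 mm from the pivot axis: post 12 mm diameter with a ball 18 mm diameter on top; this point is 83 mm above the table, the ball's centre 87 mm, its top 96 mm; the post rises from the bar (12 mm wide, top 29 mm above the table)
- canister_1: loose steel canister, 0.6 kg: square foot 86 x 86 x 8 mm, round body 60 mm diameter up to 42 mm, above it a neck under the cap; origin under the foot's centre, 10 mm above the table. In either nest, square with the cradle, 2 mm play all round. Outwardly the same as canister_2, but the two caps are of opposite hand, which cannot be seen
- canister_2: as canister_1, standing in the other nest
- cap_1: cap of canister_1: black plastic, about 80 g, round skirt 56 mm diameter (60 over ribs), 26 mm high, and on top an upright grip bar 50 mm long (cap x), 16 mm wide (cap y), from 26 to 50 mm above the origin. Origin at the centre of the skirt's underside, 42 mm above the canister's origin (52 mm above the table) when on. Locked at the start, bar along the cradle's x
- cap_2: cap of canister_2, same outside. Either cap turns easily and comes free one way (clockwise or anticlockwise, varying from run to run) after about 0.7 rad, lifting freely from 0.8 to 2.0 rad; the other way a stop blocks it within 0.1 rad. Locked, it lifts only 3 mm. 1.5 mm of sideways play; it must rise 20 mm to clear the neck
- jar: bystander: small closed jar 32 mm diameter, 45 mm high, standing near the robot's side of the cradle; origin under its centre
- disc: bystander: brass reference disc 34 mm diameter, 12 mm high, lying beyond the far side of the cradle; origin under its centre
- vial: bystander: closed bottle 36 mm diameter, 90 mm high, right of the cradle; origin under its centre
- brush: bystander: brush lying on the table right of the cradle, towards the robot
- sample_box: bystander: clear open box 160 x 110 x 50 mm, left of the latch
- blue_lid: bystander: blue lid 165 x 115 x 9 mm lying on the table beyond the cradle, to the left
Things that resemble listed ones, but are neither listed nor needed, are in the scene too. What is shaped like the cap_2 but turquoise is not meant.

How it is judged:
By the outcome, as a careful person would: the job done as asked, in the order asked, and still so for the second after the job is handed in, while the arm keeps its last pose, push and grip.
It also fails if it takes over 61 s, if anything falls off the work surface, if the arm or the gripper's body presses on something with over 40 N, if the wrist force passes 120 N, or if a joint passes its speed limit or range.

ROBOT

A 6-joint arm with a two-finger parallel gripper is mounted at the origin on the work surface. World frame = base frame: x ahead of the robot, y to its left, z up, the work surface at z = 0. Lengths are in m, angles in degrees, forces in N, time in s.
With the tool pointing down it reaches from about 0.25 to 0.725 m from the base axis. Payload 4 kg.
Tool frame: the origin (TCP) lies midway between the tips of the shut fingers; the grasp point (between the pads) lies 19 mm behind it; x points along the fingers, y is the direction in which the jaws open and shut, and the axes are right-handed (so a half turn about x gives the same grasp; the last joint's range is limited). The gripper opens to 85 mm and grips with 20 to 120 N. Pads are 22 mm wide; open, the fingers measure 114 mm over their backs; the gripper's body (76 mm by 85 mm) begins 54 mm behind the grasp point. The pads swing forward as they close: fully open they stand 13 mm farther back than shut.
Start: joints at [-76.433, 13.785, 0.286, 76.501, 0, 90], TCP at [0.117, -0.486, 0.231] pointing down, gripper open.
Joint ranges: [-155.79, 155.79], [-60.16, 107.12], [-62.33, 73.08], [-114, 123.19], [-81.49, 82.49], [-180, 180]. Speed limits (degrees/s): [159.86, 159.86, 180, 180, 180, 180].

INTERFACE

Orientations are given as a 3x3 rotation matrix whose columns are the frame's x, y, z axes.
In Python, from rig import * gives the robot as it stands. The module is installed in compiled form; this text tells all that it offers.
- The arm moves only by the shell command python3 -m creep 'ROWS' [OPENING]. ROWS is JSON, a list of rows, each an object with "dp": the shift along the tool's x, y, z in mm, a list of three; "dr": the turn, a rotation vector about the tool's x, y, z in degrees, a list of three. A call has 1 to 12 rows; each row is the pose to reach, as a shift and turn from the pose commanded when the call began, along the tool's axes at that moment; what a row does not reach only later rows make up. A row lasts 1/12 s, in which the tool goes at most 41.7 mm and 7.16 degrees, less where a joint would pass 70% of its speed; a pose out of reach is approached as far as the arm can. A call with a gripper value outside its range is refused whole. OPENING is the closure, from 0 (fully open) to 1 (shut), set as the call begins (- or left out, the last holds). The fingers move at their own pace and stop on an object; the grip force is fixed at half the most. Time passes only in rows, so rows that repeat a pose let the fingers close. It gives the time, the measured TCP pose, the force and the opening at its end, in the units of the state.
- get_state(): the state, without advancing time (a new reading comes with each control period).
- camera(name): name is "side" or "top" or "wrist"; returns the picture (480x640x3 uint8, red, green, blue); there is no depth.
- camera_model(name): a dict with "mtx" (3x3 intrinsics, pixels), "R" (3x3) and "t" (3): a world point X has camera coordinates R X + t. Camera axes: x right, y down, z forward; pixel columns grow to the right and rows downward; lengths in m; the calibration is good to about 2 mm. A picture is of the moment at which its call begins: read the wrist's pose just before it. camera_model takes no time and is no camera call; for the wrist camera it gives the pose at the moment of the call.
- finish_job(): hands the job in, once; it reports no verdict.
The state is a dict: "clock": time; "qpos": joint angles; "joint_velocities": joint speeds; "effort": joint torques, N m; "tool_pos": TCP position; "ee_rot": TCP orientation; "wrist_force": force on the tool from outside, world axes, zero at the start; "torque": the same for the moment, N m; "opening": opening from 0.0 (shut) to 1.0 (fully open).
Only numpy, scipy, OpenCV 4.12 (cv2) and the standard library are available. Lean on these libraries where they do the work, as an engineer would, in place of code of your own. Each camera call takes 0.05 s, during which the arm holds its last target. There are 200 camera calls.

## Working session

There is one attempt and no reset: what is moved stays moved. The work goes in short steps, Python scripts to look and compute and a shell command to move; the robot and the scene stay as the last step left them, time stands still between calls to the robot, and variables do not carry over. Pictures are saved under pics/ and viewed, about 8 in all and at most 12, crops included, and the job is handed in when it is done.

```bash
mkdir -p pics; python3 - <<'E'
from rig import *
import cv2
for n in("top","side"):
    cv2.imwrite(f"pics/{n}0.png",camera(n)[:,:,::-1]); m=camera_model(n); print(n,m["mtx"].round(1).tolist(),m["R"].round(3).tolist(),m["t"].round(3).tolist())
s=get_state();print(s["clock"],s["tool_pos"],s["ee_rot"],s["opening"])
E
```

```text
top [[449.3, 0.0, 321.1], [0.0, 449.3, 238.5], [0.0, 0.0, 1.0]] [[-0.0, -1.0, -0.015], [-0.995, 0.002, -0.103], [0.103, 0.015, -0.995]] [0.1, 0.486, 1.175]
side [[592.5, 0.0, 315.2], [0.0, 592.5, 244.4], [0.0, 0.0, 1.0]] [[0.981, -0.194, 0.001], [-0.127, -0.649, -0.75], [0.146, 0.736, -0.661]] [-0.453, 0.185, 1.404]
0.1 [ 0.11716081 -0.4854978   0.23048196] [[-4.52774339e-04  2.34596154e-01 -9.72092814e-01]
 [ 1.85820324e-03 -9.72091038e-01 -2.34596591e-01]
 [-9.99998171e-01 -1.91256534e-03  4.21054323e-06]] 1.0005413428652936
```

View pics/top0.png

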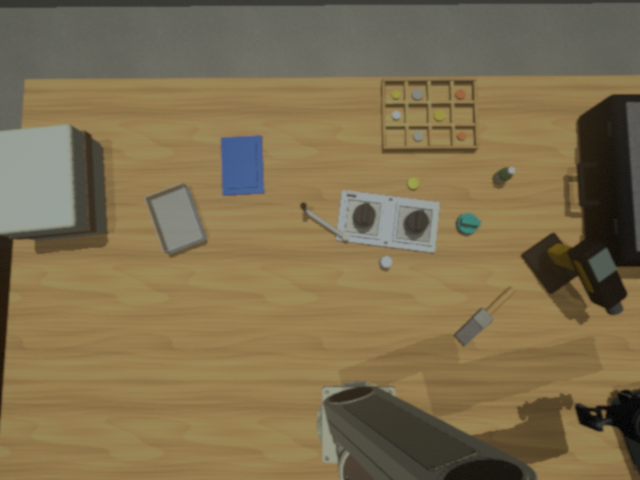

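View pics/side0.png

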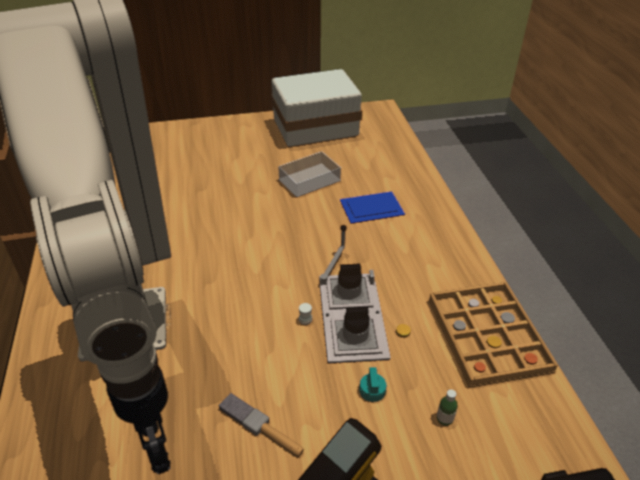

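The top view shows the cradle at about (389,222). The latch pivot is near (343,240) and the ball near (303,206), with the bar swung out. The black caps are at (364,216), beside the latch, and at (417,222), the spare. The turquoise look-alike is at (468,223). The cap to open is the one at (364,216), because it is next to the latch.

```bash
cat >h.py <<'E'
from rig import *
import cv2, numpy as np
def ray(m,u,v,z):
    C=-m["R"].T@m["t"]; d=m["R"].T@np.linalg.inv(m["mtx"])@[u,v,1]
    return C+d*(z-C[2])/d[2]
def proj(m,X):
    p=m["mtx"]@(m["R"]@np.array(X)+m["t"]); return p[:2]/p[2]
E
python3 - <<'E'
from h import *
im=cv2.imread("pics/top0.png");m=camera_model("top")
x0,y0=285,175
c=im[y0:270,x0:460]
hsv=cv2.cvtColor(c,cv2.COLOR_BGR2HSV)
mk=((hsv[...,1]<60)&(hsv[...,2]>100)).astype(np.uint8)
mk=cv2.morphologyEx(mk,cv2.MORPH_CLOSE,np.ones((3,3)))
mk=cv2.morphologyEx(mk,cv2.MORPH_OPEN,np.ones((7,7)))
cs=max(cv2.findContours(mk,0,2)[0],key=cv2.contourArea)
r=cv2.minAreaRect(cs);print(r)
P=np.array([ray(m,u+x0,v+y0,.010)[:2] for u,v in cv2.boxPoints(r)]);print(P.round(4))
print("sides",np.linalg.norm(P-np.roll(P,1,0),axis=1).round(4),"centre",P.mean(0).round(4))
e=P-np.roll(P,1,0);L=np.linalg.norm(e,axis=1);a=e[L.argmax()];a=a*np.sign(a[1]);yaw=np.arctan2(-a[0],a[1]);print("yaw",np.degrees(yaw))
R=np.array([[np.cos(yaw),-np.sin(yaw)],[np.sin(yaw),np.cos(yaw)]])
c0=P.mean(0)
big=cv2.resize(c,None,fx=4.5,fy=4.5,interpolation=3)
piv=c0+R@[-.06,.11]; nest=c0+R@[0,.07];sp=c0+R@[0,-.07]
print("pivot",piv,"nest",nest)
ball=ray(m,303.5,206,.087);b=ball[:2]-piv;print("ball",ball,np.linalg.norm(b),"ang",np.arctan2(b[1],b[0])-yaw)
for X in([*piv,.03],[*nest,.102],[*sp,.102],[*(c0+R@[.06,.108]),.037],ball):
    u=(proj(m,X)-[x0,y0]+.5)*4.5; cv2.circle(big,tuple(int(i) for i in u),5,(0,0,255),1)
cv2.imwrite("pics/crop1.png",big)
E
```

```text
((102.27226257324219, 45.88996887207031), (102.12112426757812, 51.79639434814453), 7.352379322052002)
[[ 0.4835  0.066 ]
 [ 0.6248  0.0475]
 [ 0.5876 -0.2276]
 [ 0.4477 -0.206 ]]
sides [0.2744 0.1425 0.2776 0.1416] centre [ 0.5359 -0.08  ]
yaw -7.694401627363923
pivot [0.49116371 0.03701043] nest [ 0.54526791 -0.01066278]
ball [0.56341013 0.14287932 0.087     ] 0.12817085054559654 ang 1.1062634100110451
```

View pics/crop1.png

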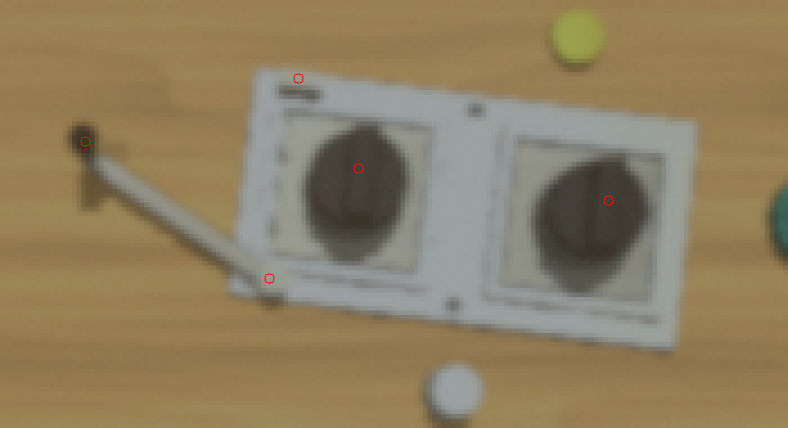

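Checks: the plate measures 0.276 x 0.142 m (given 0.270 x 0.140) and the pivot-to-ball distance is 128 mm (given 132), so both are close enough. The crop shows the bar from pivot (268,280) to ball (85,140), the catch at (298,88) and the cap bar at (358,165). I'll move above the ball and turn the tool so the jaws lie along cradle y.

```bash
python3 -m creep '[{"dp":[0,-21,-24],"dr":[-6.5,0,0]},{"dp":[0,-42,-48],"dr":[-13,0,0]},{"dp":[0,-63,-72],"dr":[-20,0,0]},{"dp":[0,-84,-97],"dr":[-26,0,0]},{"dp":[0,-105,-121],"dr":[-33,0,0]},{"dp":[0,-127,-145],"dr":[-40,0,0]},{"dp":[0,-148,-169],"dr":[-46,0,0]},{"dp":[0,-169,-193],"dr":[-53,0,0]},{"dp":[0,-190,-218],"dr":[-60,0,0]},{"dp":[0,-211,-242],"dr":[-66,0,0]},{"dp":[0,-232,-266],"dr":[-73,0,0]},{"dp":[0,-253,-290],"dr":[-79,0,0]}]' 0
python3 -c "
from rig import *
s=get_state();print(s['qpos'],s['ee_rot'].round(3).tolist())
import numpy as np
print(s['ee_rot'].T@(np.array([.563,.143,.23])-s['tool_pos'])*1000)"
```

```text
clock: 1.1
tool_pos: [0.3402, -0.1705, 0.2311]
ee_rot: [[-0.0, 0.999, 0.05], [0.0, 0.05, -0.999], [-1.0, -0.0, -0.0]]
wrist_force: [0.8, -0.2, 0.1]
opening: 0.997
[-2.66196659e+01  1.91689760e-01 -1.54752831e+01  7.43557179e+01
 -2.20243980e-03  6.04887760e+01] [[-0.0, 0.999, 0.05], [0.0, 0.05, -0.999], [-1.0, -0.0, -0.0]]
[   1.06637847  238.36170268 -301.86334955]
```

```bash
python3 -m creep '[{"dp":[0,20,-25],"dr":[-6.6,0,0]},{"dp":[0,40,-50],"dr":[-13.2,0,0]},{"dp":[0,60,-75],"dr":[-20,0,0]},{"dp":[0,79,-101],"dr":[-26,0,0]},{"dp":[0,99,-126],"dr":[-33,0,0]},{"dp":[0,119,-151],"dr":[-40,0,0]},{"dp":[0,139,-176],"dr":[-46,0,0]},{"dp":[0,159,-201],"dr":[-53,0,0]},{"dp":[0,179,-226],"dr":[-60,0,0]},{"dp":[0,199,-251],"dr":[-66,0,0]},{"dp":[0,219,-277],"dr":[-73,0,0]},{"dp":[0,238,-302],"dr":[-79,0,0]}]' 0
python3 - <<'E'
from h import *
m=camera_model("wrist")
cv2.imwrite("pics/w1.png",camera("wrist")[:,:,::-1]); s=get_state()
print(s["clock"],s["qpos"].round(1))
print("ball pred",proj(m,[.5634,.1429,.087]),"tcp",proj(m,s["tool_pos"]),"nest cap",proj(m,[.5453,-.0107,.102]))
np.save("w1.npy",m,allow_pickle=True)
E
```

```text
clock: 2.1
tool_pos: [0.5645, 0.1418, 0.2306]
ee_rot: [[-0.001, 0.141, 0.99], [-0.0, 0.99, -0.141], [-1.0, -0.0, -0.001]]
wrist_force: [-0.3, -0.3, 0.0]
opening: 0.996
2.15 [14.4 23.7 14.  80.2  0.2 22.1]
ball pred [324.82189338 217.20637009] tcp [335.74249792 312.17253036] nest cap [111.87917951 227.40851483]
```

View pics/w1.png

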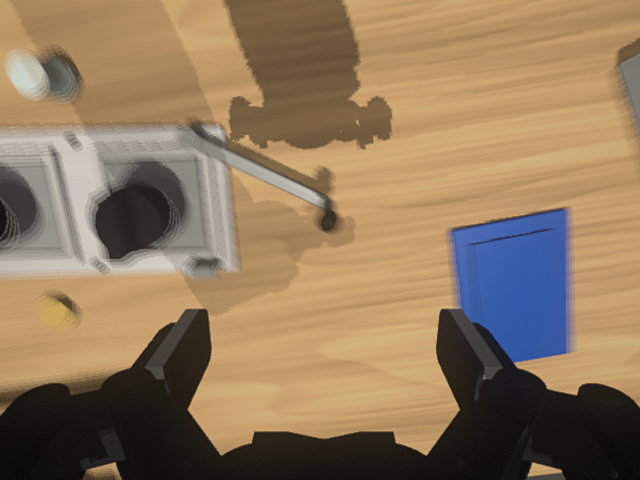

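The ball is at about (328,219) in the wrist view, against (325,217) predicted, so it agrees within about 2 mm. I'll go down and close on it.

```bash
python3 -m creep '[{"dp":[36,0,0],"dr":[0,0,0]},{"dp":[72,0,0],"dr":[0,0,0]},{"dp":[108,0,0],"dr":[0,0,0]},{"dp":[140,0,0],"dr":[0,0,0]},{"dp":[160,0,0],"dr":[0,0,0]},{"dp":[171,1,-1],"dr":[0,0,0]},{"dp":[171,1,-1],"dr":[0,0,0]}]' 0
python3 -m creep '[{"dp":[0,0,0],"dr":[0,0,0]},{"dp":[0,0,0],"dr":[0,0,0]},{"dp":[0,0,0],"dr":[0,0,0]},{"dp":[0,0,0],"dr":[0,0,0]},{"dp":[0,0,0],"dr":[0,0,0]},{"dp":[0,0,0],"dr":[0,0,0]},{"dp":[0,0,0],"dr":[0,0,0]},{"dp":[0,0,0],"dr":[0,0,0]},{"dp":[0,0,0],"dr":[0,0,0]},{"dp":[0,0,0],"dr":[0,0,0]}]' 1
python3 - <<'E'
from h import *
s=get_state(); p=np.array(s["tool_pos"]); piv=np.array([.49116,.03701]); b=p[:2]-piv
a=np.arctan2(b[1],b[0]); yaw=np.radians(-7.69); print("ang",a-yaw,"r",np.linalg.norm(b))
R=np.array(s["ee_rot"])
for t in np.linspace(a,yaw,13)[1:]:
    q=piv+.132*np.array([np.cos(t),np.sin(t)]); print((R.T@(np.array([*q,p[2]])-p)*1000).round(1))
E
```

```text
clock: 2.73
tool_pos: [0.5598, 0.1406, 0.0562]
ee_rot: [[-0.008, 0.147, 0.989], [-0.002, 0.989, -0.147], [-1.0, -0.003, -0.008]]
wrist_force: [-0.6, -0.5, 0.6]
opening: 1.003
clock: 3.57
tool_pos: [0.5642, 0.142, 0.0614]
ee_rot: [[0.002, 0.147, 0.989], [0.001, 0.989, -0.147], [-1.0, 0.002, 0.002]]
wrist_force: [0.0, 2.1, 5.4]
opening: 0.17
ang 1.0969786852081866 r 0.1279394034244782
[ 0.  -2.2 12.4]
[ 0.  -9.  22.3]
[  0.  -16.7  31.6]
[  0.  -25.2  40.2]
[  0.1 -34.4  48. ]
[  0.1 -44.3  54.8]
[  0.  -54.8  60.8]
[  0.  -65.8  65.7]
[  0.  -77.2  69.7]
[  0.  -88.9  72.6]
[   0.  -100.8   74.4]
[  -0.  -112.9   75.1]
```

```bash
python3 -m creep '[{"dp":[0,-6,10.5],"dr":[0,0,0]},{"dp":[0,-13,20.5],"dr":[0,0,0]},{"dp":[0,-20.5,30],"dr":[0,0,0]},{"dp":[0,-29,38.5],"dr":[0,0,0]},{"dp":[0,-38,46],"dr":[0,0,0]},{"dp":[0,-48,53],"dr":[0,0,0]},{"dp":[0,-58,59],"dr":[0,0,0]},{"dp":[0,-69,64],"dr":[0,0,0]},{"dp":[0,-69,64],"dr":[0,0,0]},{"dp":[0,-69,64],"dr":[0,0,0]}]' 1
python3 - <<'E'
from h import *
s=get_state(); p=np.array(s["tool_pos"]); piv=np.array([.49116,.03701]); b=p[:2]-piv
print("ang",np.arctan2(b[1],b[0])+.1342,"r",np.linalg.norm(b),s["torque"])
E
```

```text
clock: 4.4
tool_pos: [0.6239, 0.0641, 0.0617]
ee_rot: [[0.014, 0.148, 0.989], [0.002, 0.989, -0.148], [-1.0, 0.004, 0.014]]
wrist_force: [15.1, 4.1, -4.4]
opening: 0.17
ang 0.33573691092415425 r 0.13545079462496884 [ 0.73701406 -2.99406695 -0.04807089]
```

```bash
python3 -m creep '[{"dp":[0,-9,5.5],"dr":[0,0,0]},{"dp":[0,-19,10],"dr":[0,0,0]},{"dp":[0,-28,13],"dr":[0,0,0]},{"dp":[0,-38,15],"dr":[0,0,0]},{"dp":[0,-43,15.5],"dr":[0,0,0]},{"dp":[0,-48,16],"dr":[0,0,0]},{"dp":[0,-48,16],"dr":[0,0,0]},{"dp":[0,-48,16],"dr":[0,0,0]},{"dp":[0,-48,16],"dr":[0,0,0]}]' 1
python3 - <<'E'
from h import *
s=get_state(); p=np.array(s["tool_pos"]); piv=np.array([.49116,.03701]); b=p[:2]-piv
print("ang",np.arctan2(b[1],b[0])+.1342,"r",np.linalg.norm(b),s["torque"])
E
```

```text
clock: 5.15
tool_pos: [0.6306, 0.0146, 0.0617]
ee_rot: [[0.011, 0.145, 0.989], [0.001, 0.989, -0.145], [-1.0, 0.003, 0.011]]
wrist_force: [10.9, 2.3, -1.9]
opening: 0.156
ang -0.024934924610051257 r 0.14126015411409856 [ 0.53584001 -2.19218888  0.36846782]
```

```bash
python3 -m creep '[{"dp":[0,-3,3],"dr":[0,0,0]},{"dp":[0,-6,4],"dr":[0,0,0]},{"dp":[0,-9,4],"dr":[0,0,0]},{"dp":[0,-9,4],"dr":[0,0,0]},{"dp":[0,-9,4],"dr":[0,0,0]},{"dp":[0,-9,4],"dr":[0,0,0]}]' 1
python3 -m creep '[{"dp":[0,-3,0],"dr":[0,0,0]},{"dp":[0,-6,0],"dr":[0,0,0]},{"dp":[0,-6,0],"dr":[0,0,0]},{"dp":[0,-6,0],"dr":[0,0,0]},{"dp":[0,-6,0],"dr":[0,0,0]}]' 1
```

```text
clock: 5.65
tool_pos: [0.6306, 0.0144, 0.0615]
ee_rot: [[0.006, 0.139, 0.99], [0.017, 0.99, -0.139], [-1.0, 0.018, 0.003]]
wrist_force: [4.9, 23.6, 1.7]
opening: 0.16
clock: 6.07
tool_pos: [0.6306, 0.0143, 0.0615]
ee_rot: [[0.007, 0.135, 0.991], [0.027, 0.99, -0.135], [-1.0, 0.028, 0.004]]
wrist_force: [6.8, 37.9, 0.3]
opening: 0.155
```

The post has met a hard stop: y no longer moves while the force rises to 38 N. I'll unload, release, lift, and look from above the nest.

```bash
python3 -m creep '[{"dp":[0,5,0],"dr":[0,0,0]},{"dp":[0,10,0],"dr":[0,0,0]},{"dp":[0,13,0],"dr":[0,0,0]},{"dp":[0,13,0],"dr":[0,0,0]},{"dp":[0,13,0],"dr":[0,0,0]}]' 1
python3 -m creep '[{"dp":[0,0,0],"dr":[0,0,0]},{"dp":[0,0,0],"dr":[0,0,0]},{"dp":[0,0,0],"dr":[0,0,0]},{"dp":[0,0,0],"dr":[0,0,0]},{"dp":[0,0,0],"dr":[0,0,0]},{"dp":[0,0,0],"dr":[0,0,0]},{"dp":[0,0,0],"dr":[0,0,0]},{"dp":[0,0,0],"dr":[0,0,0]},{"dp":[0,0,0],"dr":[0,0,0]},{"dp":[0,0,0],"dr":[0,0,0]}]' 0
python3 -m creep '[{"dp":[-35,0,0],"dr":[0,0,0]},{"dp":[-70,0,0],"dr":[0,0,0]},{"dp":[-105,0,0],"dr":[0,0,0]},{"dp":[-140,0,0],"dr":[0,0,0]},{"dp":[-170,0,0],"dr":[0,0,0]},{"dp":[-170,-13,-25],"dr":[0,0,0]},{"dp":[-170,-26,-50],"dr":[0,0,0]},{"dp":[-170,-40,-75],"dr":[0,0,0]},{"dp":[-170,-40,-75],"dr":[0,0,0]},{"dp":[-170,-40,-75],"dr":[0,0,0]},{"dp":[-170,-40,-75],"dr":[0,0,0]},{"dp":[-170,-40,-75],"dr":[0,0,0]}]' 0
python3 - <<'E'
from h import *
m=camera_model("wrist")
cv2.imwrite("pics/w2.png",camera("wrist")[:,:,::-1]); s=get_state()
np.save("w2.npy",m,allow_pickle=True)
for n,X in dict(nestA=[.5453,-.0107,.102],nestB=[.554,-.0157,.102],ball=[.6306,.0143,.087],piv=[.4912,.037,.029]).items(): print(n,proj(m,X).round(1))
E
```

```text
clock: 6.48
tool_pos: [0.6306, 0.0145, 0.0614]
ee_rot: [[0.004, 0.143, 0.99], [0.005, 0.99, -0.143], [-1.0, 0.006, 0.003]]
wrist_force: [3.2, 9.9, 4.7]
opening: 0.158
clock: 7.32
tool_pos: [0.6289, 0.0114, 0.0603]
ee_rot: [[-0.0, 0.147, 0.989], [-0.0, 0.989, -0.147], [-1.0, -0.0, -0.0]]
wrist_force: [-0.2, 1.4, 0.4]
opening: 0.998
clock: 8.32
tool_pos: [0.5499, -0.017, 0.2306]
ee_rot: [[0.001, 0.146, 0.989], [0.0, 0.989, -0.146], [-1.0, 0.0, 0.001]]
wrist_force: [0.0, 1.2, -0.9]
opening: 1.003
nestA [331.1 216.4]
nestB [326.  228.9]
ball [375.7 307.3]
piv [376.1 125.6]
```

View pics/w2.png

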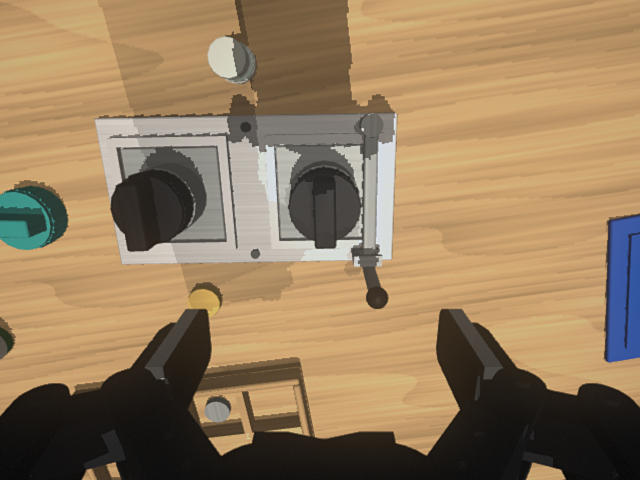

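The latch bar lies in the catch: pivot (371,124), catch (368,255), ball (377,297). The target cap's grip bar is centred near (325,215). I'll enlarge it and measure.

```bash
python3 - <<'E'
from h import *
m=np.load("w2.npy",allow_pickle=True).item()
im=cv2.imread("pics/w2.png");c=im[100:310,260:410]
g=cv2.convertScaleAbs(cv2.resize(c,None,fx=2.8,fy=2.8,interpolation=3),alpha=2.2)
cv2.imwrite("pics/crop2.png",g)
print("ball",ray(m,377,297,.087),"piv",ray(m,371.5,124,.03),"bar",ray(m,325,220,.102),"skirt",ray(m,325,205,.078))
C=-m["R"].T@m["t"];print(C)
E
```

```text
ball [0.62149761 0.01634559 0.087     ] piv [0.48926354 0.033158   0.03      ] bar [ 0.54731134 -0.01543499  0.102     ] skirt [ 0.5418535  -0.01453673  0.078     ]
[ 0.4740067  -0.00573234  0.37473253]
```

View pics/crop2.png

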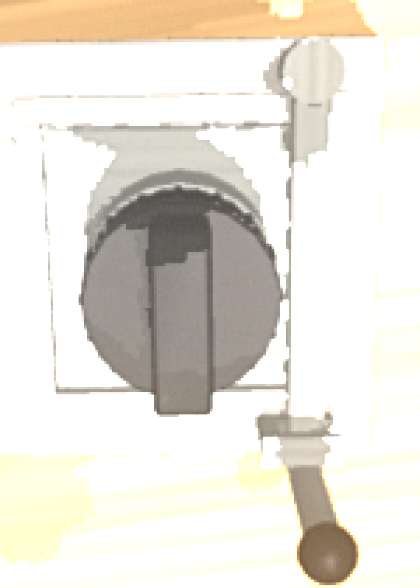

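```bash
python3 -m creep '[{"dp":[36,1.5,-5],"dr":[-1,0,0]},{"dp":[72,1.5,-5],"dr":[-1,0,0]},{"dp":[105,1.5,-5],"dr":[-1,0,0]},{"dp":[130,1.5,-5],"dr":[-1,0,0]},{"dp":[147,1.5,-5],"dr":[-1,0,0]},{"dp":[147,1.5,-5],"dr":[-1,0,0]},{"dp":[147,1.5,-5],"dr":[-1,0,0]}]' 0
python3 -m creep '[{"dp":[0,0,0],"dr":[0,0,0]},{"dp":[0,0,0],"dr":[0,0,0]},{"dp":[0,0,0],"dr":[0,0,0]},{"dp":[0,0,0],"dr":[0,0,0]},{"dp":[0,0,0],"dr":[0,0,0]},{"dp":[0,0,0],"dr":[0,0,0]},{"dp":[0,0,0],"dr":[0,0,0]},{"dp":[0,0,0],"dr":[0,0,0]},{"dp":[0,0,0],"dr":[0,0,0]},{"dp":[0,0,0],"dr":[0,0,0]}]' 1
python3 - <<'E'
from h import *
s=get_state();print(s["torque"],s["qpos"].round(1))
E
```

```text
clock: 8.95
tool_pos: [0.544, -0.0147, 0.0823]
ee_rot: [[-0.003, 0.129, 0.992], [0.0, 0.992, -0.129], [-1.0, -0.0, -0.003]]
wrist_force: [0.9, -0.6, 0.8]
opening: 1.001
clock: 9.78
tool_pos: [0.5447, -0.0151, 0.0841]
ee_rot: [[0.002, 0.129, 0.992], [-0.0, 0.992, -0.129], [-1.0, 0.0, 0.002]]
wrist_force: [-0.3, -0.1, 5.4]
opening: 0.171
[-0.01847666  0.16327729  0.0040472 ] [-1.6 24.8 -6.9 58.1 -0.   5.9]
```

Gripped. I'll try about 10° anticlockwise (negative about tool x).

```bash
python3 -m creep '[{"dp":[0,0,0],"dr":[-3,0,0]},{"dp":[0,0,0],"dr":[-6,0,0]},{"dp":[0,0,0],"dr":[-9,0,0]},{"dp":[0,0,0],"dr":[-11,0,0]},{"dp":[0,0,0],"dr":[-11,0,0]},{"dp":[0,0,0],"dr":[-11,0,0]},{"dp":[0,0,0],"dr":[-11,0,0]}]' 1
python3 - <<'E'
from h import *
s=get_state();print(s["torque"],s["qpos"].round(1))
E
```

```text
clock: 10.37
tool_pos: [0.5449, -0.0149, 0.0841]
ee_rot: [[0.002, -0.063, 0.998], [0.0, 0.998, 0.063], [-1.0, 0.0, 0.002]]
wrist_force: [-0.5, 0.5, 5.8]
opening: 0.175
[0.0930962  0.07806633 0.09336105] [-1.6 24.9 -6.9 58.1  0.  -5.2]
```

It turned 11° with only 0.09 N m, well past the 0.1 rad stop, so anticlockwise is the free direction. I'll continue to about 57°.

```bash
python3 -m creep '[{"dp":[0,0,0],"dr":[-5,0,0]},{"dp":[0,0,0],"dr":[-10,0,0]},{"dp":[0,0,0],"dr":[-15,0,0]},{"dp":[0,0,0],"dr":[-20,0,0]},{"dp":[0,0,0],"dr":[-25,0,0]},{"dp":[0,0,0],"dr":[-30,0,0]},{"dp":[0,0,0],"dr":[-36,0,0]},{"dp":[0,0,0],"dr":[-42,0,0]},{"dp":[0,0,0],"dr":[-48,0,0]},{"dp":[0,0,0],"dr":[-51,0,0]},{"dp":[0,0,0],"dr":[-51,0,0]},{"dp":[0,0,0],"dr":[-51,0,0]}]' 1
python3 - <<'E'
from h import *
s=get_state();print(s["torque"],s["qpos"].round(1))
m=camera_model("wrist")
cv2.imwrite("pics/w3.png",camera("wrist")[:,:,::-1])
E
```

```text
clock: 11.37
tool_pos: [0.5448, -0.0146, 0.0841]
ee_rot: [[0.002, -0.815, 0.579], [0.001, 0.579, 0.815], [-1.0, -0.001, 0.002]]
wrist_force: [0.1, 0.4, 5.3]
opening: 0.168
[0.22075663 0.1137061  0.06176644] [ -1.6  24.9  -6.9  58.1   0.  -56.2]
```

View pics/w3.png

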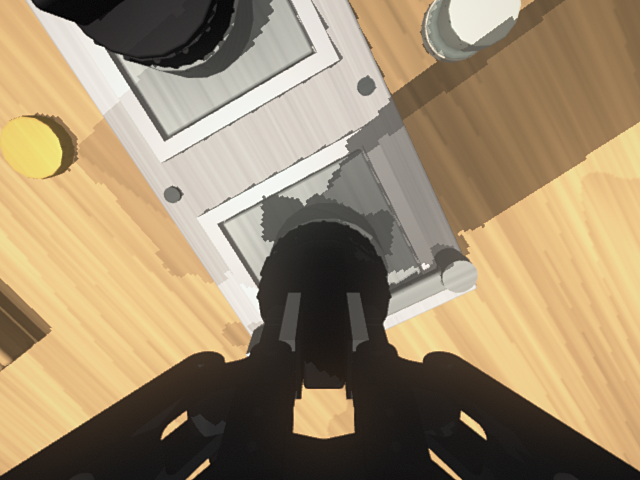

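The bar sits square between the pads and has turned with them by 62° (1.08 rad). I'll do a gentle test lift of 8 mm.

```bash
python3 -m creep '[{"dp":[-2,0,0],"dr":[0,0,0]},{"dp":[-4,0,0],"dr":[0,0,0]},{"dp":[-6,0,0],"dr":[0,0,0]},{"dp":[-8,0,0],"dr":[0,0,0]},{"dp":[-8,0,0],"dr":[0,0,0]},{"dp":[-8,0,0],"dr":[0,0,0]},{"dp":[-8,0,0],"dr":[0,0,0]}]' 1
```

```text
clock: 12.0
tool_pos: [0.5441, -0.0148, 0.0913]
ee_rot: [[-0.0, -0.815, 0.58], [0.0, 0.58, 0.815], [-1.0, 0.0, 0.0]]
wrist_force: [0.2, 0.7, 0.5]
opening: 0.172
```

```bash
python3 -m creep '[{"dp":[-8,0,0],"dr":[0,0,0]},{"dp":[-18,0,0],"dr":[0,0,0]},{"dp":[-30,0,0],"dr":[0,0,0]},{"dp":[-45,0,0],"dr":[0,0,0]},{"dp":[-60,0,0],"dr":[0,0,0]},{"dp":[-75,0,0],"dr":[0,0,0]},{"dp":[-88,0,0],"dr":[0,0,0]},{"dp":[-97,0,0],"dr":[0,0,0]},{"dp":[-101,0,0],"dr":[0,0,0]},{"dp":[-101,0,0],"dr":[0,0,0]},{"dp":[-101,0,0],"dr":[0,0,0]},{"dp":[-101,0,0],"dr":[0,0,0]}]' 1
python3 - <<'E'
from h import *
a=camera("side")[190:390,280:460,::-1]
b=camera("wrist")[:,:,::-1]
cv2.imwrite("pics/f.png",np.hstack([cv2.resize(a,(405,450),interpolation=3),cv2.resize(b,(390,293)) if 0 else cv2.copyMakeBorder(cv2.resize(b,(390,293)),0,157,0,0,0)]))
E
```

```text
clock: 13.0
tool_pos: [0.5435, -0.015, 0.1914]
ee_rot: [[-0.002, -0.815, 0.58], [-0.0, 0.58, 0.815], [-1.0, 0.001, -0.001]]
wrist_force: [0.6, 0.1, -0.7]
opening: 0.17
```

View pics/f.png

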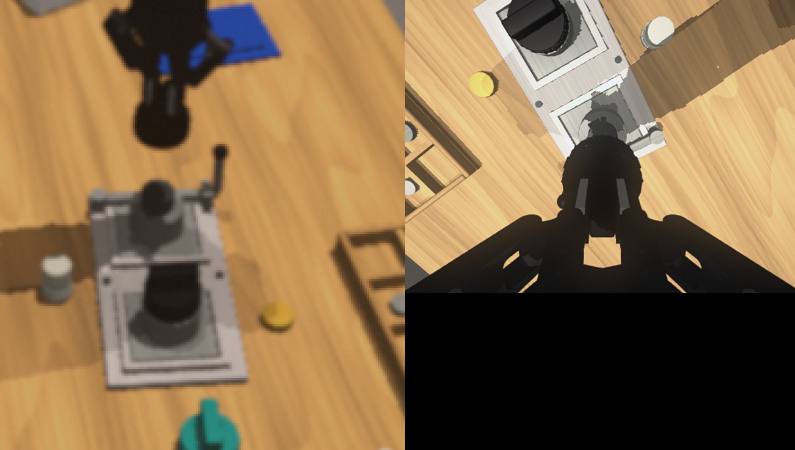

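The cap is in the gripper well above the canister. The canister is seated with its neck exposed, the latch bar is across into the catch, and the other cap and bystanders look untouched.

```bash
python3 -c "
from rig import *
print(finish_job())"
```

```text
the job is handed in; nothing more can be done
None
```

The job is done and handed in at about 13 s of the 61 s allowed; no verdict was reported.

- **Latch:** I gripped the latch post and swung it until it met the hard stop. The post stopped moving while the force rose to 38 N. After I let go, the wrist view showed the bar lying in the catch.
- **Cap:** I gripped the cap on the canister beside the latch and tried anticlockwise first. It turned freely (about 0.1 N m), so clockwise was never tried. I turned it to about 1.08 rad, lifted it 8 mm as a test with no resistance, then raised it to about 107 mm above where it sat.
- **Final check:** In the last pictures the cap is still held, the canister is seated and latched, and the other cap and nearby items look undisturbed.
- **What disagreed:** My first estimate of where the post would end up was about 8 mm off in x and 5 mm in y. This loaded the arm sideways by up to 15 N during the swing. The close view from the wrist camera put the home-position post and cradle within about 2 mm of the given sizes.

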